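# Find the socket that fits the stall-frame nut

## Robot

A 6-joint arm with a two-finger parallel gripper is mounted at the origin on the work surface. World frame = base frame: x ahead of the robot, y to its left, z up, the work surface at z = 0. Lengths are in mm, angles in rad, forces in N, time in s.
With the tool pointing down it reaches from about 300 to 775 mm from the base axis. Payload 14.6 kg.
Tool frame: the origin (TCP) lies midway between the tips of the shut fingers; the grasp point (between the pads) lies grasp_offset behind it (grasp_offset is the distance from the TCP to the grasp point, in mm); z points along the fingers, y is the line along which they close (so a half turn about z gives the same grasp; the last joint's range is limited). The gripper opens to 94 mm and grips with 3 to 60 N. Pads are 16 mm wide; open, the fingers measure 119 mm over their backs; the gripper's body (75 mm by 177 mm) begins 78 mm behind the grasp point.
Start: joints at [-1.312, 0.3, 1.521, -0, 1.321, -0.067], TCP at [176.03, -521.059, 205.446] pointing down, gripper open.
Joint ranges: [-3.03, 3.03], [-0.79, 2.21], [0.23, 2.52], [-1.04, 4.18], [0, 3.07], [-2.55, 2.55]. Speed limits (rad/s): [2.22, 2.22, 2.57, 3.14, 3.14, 3.14].

## Interface

Orientations are given as [roll, pitch, yaw] about the fixed x, y, z axes, in that order (R = Rz(yaw) Ry(pitch) Rx(roll)).
In Python, from cell import * gives the robot as it stands. The module is installed in compiled form; this text tells all that it offers.
- The arm moves only by the shell command python3 -m jog 'ROWS' [FORCE]. ROWS is JSON, a list of rows, each a list of 3 entries, a list of its own where there are three numbers: the finger opening in mm, from 0 to 94, then the shift along the tool's x, y, z in units of 50 mm (1.0 is 50 mm), then the turn about the tool's z in units of 180 degrees (1.0 is 180 degrees). In form: [[fingers, [dx, dy, dz], twist], ...]. A call has 1 to 20 rows; each row shifts and turns the commanded pose from where the row before left it, along the tool's axes as they then stand; what a row does not reach is not made up. A row lasts 1/10 s, in which the tool goes at most 50 mm and 8.59 degrees, less where a joint would pass 70% of its speed; a pose out of reach is approached as far as the arm can. A call with a number of a shift or a turn outside -1 to 1 is refused whole. A call with a gripper value outside its range is refused whole. The fingers move at their own pace and stop on an object; FORCE is the grip in N (left out, the last holds). Time passes only in rows, so rows that do not move let the fingers close. It gives the time, the measured TCP pose, the force, the opening and the grip force at its end, in the units of the state.
- read_state(): the state, without advancing time (a new reading comes with each control period).
- camera(name): name is "side" or "top" or "wrist"; returns the picture (420x560x3 uint8, red, green, blue); there is no depth.
- calibration(name): a dict with "mtx" (3x3 intrinsics, pixels), "cam_to_world" (4x4, takes a point from camera to world coordinates); the wrist camera has in their place "hand_eye" (4x4, takes a point from camera to tool coordinates, whose origin is the TCP and whose axes are the flange's). Camera axes: x right, y down, z forward; pixel columns grow to the right and rows downward; lengths in mm; the calibration is good to about 2 mm. A picture is of the moment at which its call begins: read the wrist's pose just before it. calibration takes no time and is no camera call.
- sign_off(): hands the job in; it is judged then, once.
Trained networks look in the newest picture that a camera, given by its name, has taken for a name from the list of things; names that differ only in an ending like _2 or _b are one class to them, and where a whole thing is asked for, a point or a joint stands for the part that bears it (a point fixed in the world has none). Each returns a list of dicts, best first, with "conf" (0 to 1); they miss things now and then, are a little off and sometimes report something else, mostly with a low value. They report only what shows in the picture. A call takes as long as a camera call. They do not tell look-alikes from the thing itself.
- regions_of(camera, query): "pixels" (420x560 bool, what is visible of it) and "rect" ([centre column, centre row, width, height] in pixels, round what is visible of it).
The state is a dict: "clock": time; "joints": joint angles; "qd": joint speeds; "effort": joint torques, N m; "eef_pos": TCP position; "eef_rot": TCP orientation; "wrist_force": force on the tool from outside, world axes, zero at the start; "moment": the same for the moment, N m; "finger_gap": finger opening in mm; "finger_force": force on a finger pad.
Only numpy, scipy, OpenCV 4.12 (cv2) and the standard library are available. Lean on these libraries where they do the work, as an engineer would, in place of code of your own. Each camera call takes 0.05 s, during which the arm holds its last target. There are 200 camera calls.

## Task

The clamp of this market-stall frame has a brass hex nut on top, and one of the three banded sockets fits it: try them on the nut until you find the one that goes fully down over it to the washer. Stand any socket that does not fit back upright on the plywood board, and leave the screwdriver and the loose washer lying where they are. Finish while still gripping the fitting socket, upright and fully home on the nut: do not let go of it.

Things in the scene. Friction and masses are not known exactly. Their poses are not given: they have to be found in the camera images.
- socket_red_mid (a point): Steel socket, red band, bore down on the board; point on its axis half-way up (31 mm). 62 mm high, 260 g: round barrel 40 mm wide up to 28 mm, then a solid hex grip 32 mm across flats. Hex bore open at the bottom, 21 mm deep, in line with the grip: x points out of a flat of both (one every 60 deg), z up. All three look alike but for the band; one bore fits, two are too small.
- socket_blue_mid (a point): Steel socket, blue band, bore down on the board; point on its axis half-way up (31 mm). 62 mm high, 260 g: round barrel 40 mm wide up to 28 mm, then a solid hex grip 32 mm across flats. Hex bore open at the bottom, 21 mm deep, in line with the grip: x points out of a flat of both (one every 60 deg), z up. All three look alike but for the band; one bore fits, two are too small.
- socket_yellow_mid (a point): Steel socket, yellow band, bore down on the board; point on its axis half-way up (31 mm). 62 mm high, 260 g: round barrel 40 mm wide up to 28 mm, then a solid hex grip 32 mm across flats. Hex bore open at the bottom, 21 mm deep, in line with the grip: x points out of a flat of both (one every 60 deg), z up. All three look alike but for the band; one bore fits, two are too small.
- nut_base (a point): Centre of the underside of the brass hex nut, on the top face of a 48 mm steel washer. z up along the nut's axis; x points out of a flat (one every 60 deg). The fitting socket comes to rest with its underside on the washer, level with this point; one that is too small, or whose flats are over 9 deg out of line with the nut's, stops with its underside 14 mm or more above it.
- nut_top (a point): Centre of the nut's top face, 18 mm above nut_base, same axes. The nut is 24 mm across flats; its top 4 mm taper in to 19 mm across flats as a lead-in. The fitting bore is 26 mm across flats, the others 19 and 22 mm. The nut is stiff on its bolt but turns with a socket that is turned on it (about 0.3 N m).
- clamp: Aluminium tube clamp (block 70 x 90 mm) on a dark steel base plate (130 x 120 mm), fixed to the table, holding a white 48 mm frame tube that runs along its x axis from -60 to +160 mm. Origin: on the table, straight below the nut; z up. The washer's top is 82 mm above the table.
- board: Plywood board, 150 mm (x) x 300 mm (y) x 12 mm thick, fixed on the table; origin at the centre of its underside, z up. The sockets stand in a row along y, about 30 mm to the -x side of its middle and about 90 mm apart.
- screwdriver: Orange-handled screwdriver, 200 mm long, 26 mm thick, lying along the far edge of the board; origin under its middle. Not needed.
- washer: Flat steel washer, 40 mm outside diameter, 4 mm thick, lying on the table on the robot's side of the clamp; origin at its underside. Not needed.
Mind the look-alikes: they are no part of the job. What is shaped like the part that bears socket_red_mid but green or orange is not meant.

How it is judged (in metres and radians):
At the end, for the whole second after the job is handed in: The fitting socket is within 4 mm of the nut's axis, its underside within 3.5 mm of the washer, upright (under 0.08 rad), at rest and gripped by the fingers (over 1.5 N); the two others stand upright (under 0.1 rad) at rest on the plywood board, untouched by the robot (((horizontal distance between socket_red_mid and nut_base below 0.004 m and z of socket_red_mid in the frame of nut_base between 0.026 and 0.0345 m and angle between socket_red_mid's own z axis and vertical below 0.08 rad and contact force between the fingers and socket_red above 1.5 N and linear speed of socket_red below 0.02 m/s and (angle between socket_blue_mid's own z axis and vertical below 0.1 rad and z of socket_blue_mid in the frame of board between 0.038 and 0.048 m and x of socket_blue_mid in the frame of board between -0.08 and 0.08 m and y of socket_blue_mid in the frame of board between -0.155 and 0.155 m and contact force between each of the arm, the fingers and socket_blue below 0.5 N and linear speed of socket_blue below 0.02 m/s) and (angle between socket_yellow_mid's own z axis and vertical below 0.1 rad and z of socket_yellow_mid in the frame of board between 0.038 and 0.048 m and x of socket_yellow_mid in the frame of board between -0.08 and 0.08 m and y of socket_yellow_mid in the frame of board between -0.155 and 0.155 m and contact force between each of the arm, the fingers and socket_yellow below 0.5 N and linear speed of socket_yellow below 0.02 m/s)) or (horizontal distance between socket_blue_mid and nut_base below 0.004 m and z of socket_blue_mid in the frame of nut_base between 0.026 and 0.0345 m and angle between socket_blue_mid's own z axis and vertical below 0.08 rad and contact force between the fingers and socket_blue above 1.5 N and linear speed of socket_blue below 0.02 m/s and (angle between socket_red_mid's own z axis and vertical below 0.1 rad and z of socket_red_mid in the frame of board between 0.038 and 0.048 m and x of socket_red_mid in the frame of board between -0.08 and 0.08 m and y of socket_red_mid in the frame of board between -0.155 and 0.155 m and contact force between each of the arm, the fingers and socket_red below 0.5 N and linear speed of socket_red below 0.02 m/s) and (angle between socket_yellow_mid's own z axis and vertical below 0.1 rad and z of socket_yellow_mid in the frame of board between 0.038 and 0.048 m and x of socket_yellow_mid in the frame of board between -0.08 and 0.08 m and y of socket_yellow_mid in the frame of board between -0.155 and 0.155 m and contact force between each of the arm, the fingers and socket_yellow below 0.5 N and linear speed of socket_yellow below 0.02 m/s)) or (horizontal distance between socket_yellow_mid and nut_base below 0.004 m and z of socket_yellow_mid in the frame of nut_base between 0.026 and 0.0345 m and angle between socket_yellow_mid's own z axis and vertical below 0.08 rad and contact force between the fingers and socket_yellow above 1.5 N and linear speed of socket_yellow below 0.02 m/s and (angle between socket_red_mid's own z axis and vertical below 0.1 rad and z of socket_red_mid in the frame of board between 0.038 and 0.048 m and x of socket_red_mid in the frame of board between -0.08 and 0.08 m and y of socket_red_mid in the frame of board between -0.155 and 0.155 m and contact force between each of the arm, the fingers and socket_red below 0.5 N and linear speed of socket_red below 0.02 m/s) and (angle between socket_blue_mid's own z axis and vertical below 0.1 rad and z of socket_blue_mid in the frame of board between 0.038 and 0.048 m and x of socket_blue_mid in the frame of board between -0.08 and 0.08 m and y of socket_blue_mid in the frame of board between -0.155 and 0.155 m and contact force between each of the arm, the fingers and socket_blue below 0.5 N and linear speed of socket_blue below 0.02 m/s)))); the arm keeps its last pose, push and grip.
It fails at once if the screwdriver or the loose washer is moved by more than 30 mm (distance of any of screwdriver, washer from where it was at the start of the episode above 0.03 m).
It also fails if it takes over 69 s, if anything falls off the work surface, if the arm or the gripper's body presses on something with over 40 N, if the wrist force passes 120 N, or if a joint passes its speed limit or range.

## Working session

There is one attempt and no reset: what is moved stays moved. The work goes in short steps, Python scripts to look and compute and a shell command to move; the robot and the scene stay as the last step left them, time stands still between calls to the robot, and variables do not carry over. Pictures are saved under pics/ and viewed, at most 10 in all, crops included, and the job is handed in when it is done.

```bash
mkdir -p pics; python3 - <<'E'
from cell import *
import cv2,numpy as np
s=read_state();print(s)
for n in("top","side"):
    im=camera(n);cv2.imwrite(f"pics/{n}0.png",im[:,:,::-1])
    c=calibration(n);print(n,np.round(c["mtx"],1).tolist(),np.round(c["cam_to_world"],3).tolist())
print(calibration("wrist"))
E
```

```text
{'clock': 0.0, 'joints': array([-1.31161470e+00,  3.00432318e-01,  1.52158043e+00,  8.21378969e-06,
        1.32072435e+00, -6.66001370e-02]), 'qd': array([ 0.00167857, -0.00044652,  0.00051998,  0.00082954,  0.00019737,
       -0.00069352]), 'effort': array([-2.11889535e-03, -5.31819034e+01, -3.52734911e+01,  7.07706157e-02,
        2.43942562e-02, -1.28980464e-04]), 'eef_pos': array([ 175.95741615, -520.81041424,  204.90788541]), 'eef_rot': array([-3.14045127e+00, -8.41025690e-05,  3.25779679e-01]), 'wrist_force': array([0.19667897, 0.34664314, 0.03272036]), 'moment': array([ 0.02126647,  0.03095456, -0.02903859]), 'finger_force': 0.0, 'finger_gap': 94.01784849903808}
top [[418.6, 0.0, 280.3], [0.0, 418.6, 204.7], [0.0, 0.0, 1.0]] [[-0.019, -0.995, 0.097, 388.506], [-1.0, 0.018, -0.007, -57.732], [0.005, -0.097, -0.995, 948.431], [0.0, 0.0, 0.0, 1.0]]
side [[413.7, 0.0, 272.7], [0.0, 413.7, 206.6], [0.0, 0.0, 1.0]] [[-0.955, -0.118, 0.271, 269.674], [-0.294, 0.46, -0.838, 612.167], [-0.026, -0.88, -0.474, 479.367], [0.0, 0.0, 0.0, 1.0]]
{'mtx': array([[355.66014192,   0.        , 276.36542241],
       [  0.        , 355.66014192, 206.31140855],
       [  0.        ,   0.        ,   1.        ]]), 'hand_eye': array([[ 3.42604799e-04, -9.68074113e-01, -2.50663908e-01,
         7.31785421e+01],
       [ 9.99999820e-01,  4.55102250e-04, -3.90833968e-04,
         1.90856433e-01],
       [ 4.92433955e-04, -2.50663729e-01,  9.68074094e-01,
        -1.78530547e+02],
       [ 0.00000000e+00,  0.00000000e+00,  0.00000000e+00,
         1.00000000e+00]])}
```

View pics/top0.png

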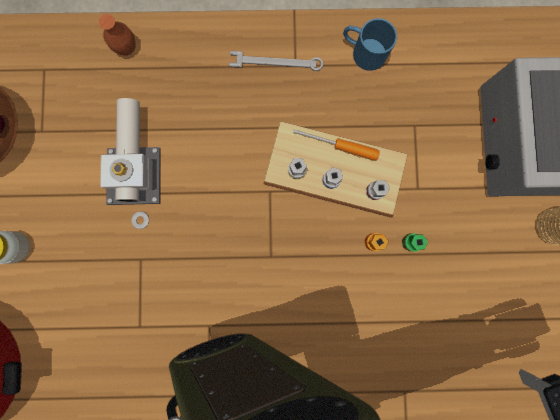

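View pics/side0.png

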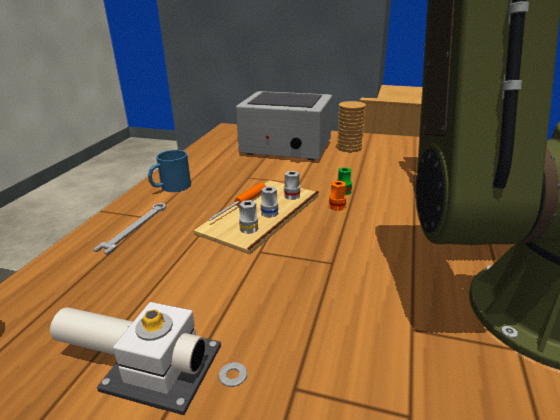

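```bash
cat > h.py <<'E'
from cell import *
import cv2,numpy as np
from scipy.spatial.transform import Rotation as R
def pose(s=None):
    s=s or read_state();T=np.eye(4);T[:3,:3]=R.from_euler('xyz',s['eef_rot']).as_matrix();T[:3,3]=s['eef_pos'];return T
def cam(n,T=None):
    c=calibration(n);return c['mtx'],(c['cam_to_world'] if n!='wrist' else T@c['hand_eye'])
def ray(n,uv,z,T=None):
    K,M=cam(n,T);d=M[:3,:3]@np.linalg.solve(K,[uv[0],uv[1],1]);o=M[:3,3];return o+d*(z-o[2])/d[2]
def proj(n,p,T=None):
    K,M=cam(n,T);q=K@(M[:3,:3].T@(np.asarray(p)-M[:3,3]));return q[:2]/q[2]
E
python3 - <<'E'
import cell;print([ (k,getattr(cell,k)) for k in dir(cell) if not k.startswith('_')])
from h import *
for n in("top","side"):
    camera(n)
    for q in("socket_red_mid","socket_blue_mid","socket_yellow_mid","nut_top","clamp","board","screwdriver","washer"):
        for r in regions_of(n,q)[:3]:
            print(n,q,round(r['conf'],2),np.round(r['rect']),r['pixels'].sum())
E
```

```text
[('Unreachable', <class 'cell.Unreachable'>), ('calibration', <function make.<locals>.<lambda> at 0x7fdfcb570680>), ('camera', <function make.<locals>.drawn_camera at 0x7fdfcb5700e0>), ('grasp_offset', 18.8), ('read_state', <function make.<locals>.<lambda> at 0x7fdfcb5705e0>), ('regions_of', <function make.<locals>.keyed.<locals>.call at 0x7fdfcb5707c0>), ('sign_off', <function connect.<locals>.done at 0x7fdfcbc3b7e0>)]
top socket_red_mid 0.69 [378. 189.  21.  18.] 347
top socket_red_mid 0.68 [375. 244.  21.  18.] 322
top socket_red_mid 0.67 [417. 240.  23.  20.] 333
top socket_blue_mid 0.89 [331. 178.  22.  16.] 301
top socket_yellow_mid 0.64 [297. 169.  16.  14.] 322
top nut_top 0.51 [119. 167.  12.  13.] 138
top clamp 0.78 [131. 151.  62. 106.] 4414
top board 0.89 [336. 168. 140. 100.] 7355
top screwdriver 0.69 [338. 146.  84.  28.] 447
top washer 0.55 [140. 222.  18.  16.] 206
side socket_red_mid 0.78 [338. 195.  19.  32.] 481
side socket_red_mid 0.7 [294. 186.  15.  28.] 418
side socket_red_mid 0.48 [345. 180.  14.  29.] 298
side socket_blue_mid 0.65 [270. 201.  19.  34.] 466
side socket_yellow_mid 0.89 [248. 217.  20.  34.] 549
side nut_top 0.59 [152. 320.  22.  20.] 393
side clamp 0.94 [136. 359. 171. 115.] 10887
side board 0.87 [255. 219. 123.  72.] 3003
side screwdriver 0.78 [235. 203.  59.  38.] 365
side washer 0.9 [233. 376.  30.  24.] 473
side washer 0.53 [136. 358. 168. 116.] 11043
```

```bash
python3 - <<'E'
from h import *
im=camera("top")
for n,uv,z in(("yel",(298,166),74),("blue",(333,176),74),("red",(380,188),74),("nut",(119,169),100),("washer",(140,220),4),("bTL",(282,124),12),("bBL",(265,184),12),("bTR",(406,153),12),("bBR",(393,215),12)):
    print(n,np.round(ray("top",uv,z)))
T=pose();print(T.round(3))
big=cv2.resize(np.hstack([im[130:200,80:180],im[130:200,285:395][:, :100]]),None,fx=4,fy=4,interpolation=cv2.INTER_CUBIC)
cv2.imwrite("pics/z.png",big[:,:,::-1])
for q,u,z in(("yel",(249,217),43),("blue",(270,201),43),("red",(293,185),43)):
  print(q,np.round(ray("side",u,z)))
print(np.round(ray("side",(152,314),100)))
E
```

```text
yel [ 556. -103.   74.]
blue [ 533. -177.   74.]
red [ 505. -275.   74.]
nut [551. 265. 100.]
washer [452. 253.   4.]
bTL [666. -72.  12.]
bBL [528. -31.  12.]
bTR [ 593. -353.   12.]
bBR [ 452. -317.   12.]
[[ 9.47000e-01  3.20000e-01 -0.00000e+00  1.76026e+02]
 [ 3.20000e-01 -9.47000e-01 -0.00000e+00 -5.21052e+02]
 [-0.00000e+00  0.00000e+00 -1.00000e+00  2.05444e+02]
 [ 0.00000e+00  0.00000e+00  0.00000e+00  1.00000e+00]]
yel [ 554. -101.   43.]
blue [ 533. -182.   43.]
red [ 503. -277.   43.]
[553. 267. 100.]
```

View pics/z.png

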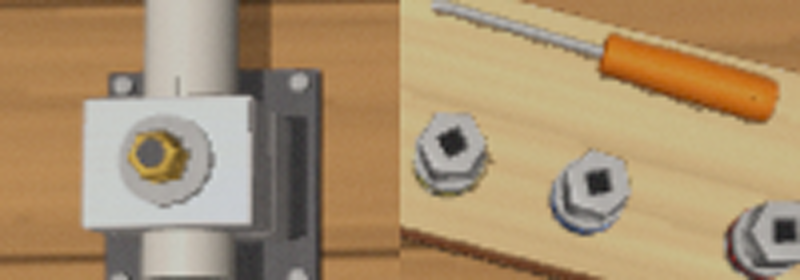

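```bash
python3 -m jog '[[94,[0.5,-0.25,-0.09],0],[94,[0.75,-0.35,-0.09],0],[94,[0.75,-0.35,-0.09],0],[94,[0.75,-0.35,-0.09],0],[94,[0.75,-0.35,-0.09],0],[94,[0.75,-0.35,-0.09],0],[94,[0.75,-0.35,-0.09],0],[94,[0.75,-0.35,-0.09],0],[94,[0.75,-0.35,-0.09],0],[94,[0.75,-0.35,-0.09],0],[94,[0.75,-0.35,-0.09],0],[94,[0.75,-0.35,-0.09],0],[94,[0.2,-0.1,0],0],[94,[0,0,0],0],[94,[0,0,0],0]]'
python3 - <<'E'
from h import *
T=pose();print(T.round(3)); im=camera("wrist")
cv2.imwrite("pics/w1.png",im[:,:,::-1])
for q in("socket_red_mid","socket_blue_mid","socket_yellow_mid"):
    for r in regions_of("wrist",q)[:2]: print(q,round(r['conf'],2),np.round(r['rect']))
for p in([556,-103,74],[533,-177,74],[505,-275,74]): print(proj("wrist",p,T))
E
```

```text
clock: 2.55
eef_pos: [532.2, -179.5, 259.2]
eef_rot: [-3.141, 0.001, 0.326]
wrist_force: [-0.5, 0.0, -0.1]
finger_gap: 94.2
finger_force: 0.0
[[ 9.47000e-01  3.20000e-01 -1.00000e-03  5.32167e+02]
 [ 3.20000e-01 -9.47000e-01 -0.00000e+00 -1.79524e+02]
 [-1.00000e-03 -0.00000e+00 -1.00000e+00  2.59186e+02]
 [ 0.00000e+00  0.00000e+00  0.00000e+00  1.00000e+00]]
socket_red_mid 0.88 [349. 229.  44.  48.]
socket_red_mid 0.81 [370. 312.  34.  23.]
socket_blue_mid 0.74 [277. 179.  36.  41.]
socket_blue_mid 0.62 [291. 146. 276. 245.]
socket_yellow_mid 0.78 [219. 138.  44.  41.]
[212.03226474 140.85199027]
[274.31866634 185.18898088]
[351.98009654 237.83596959]
```

View pics/w1.png

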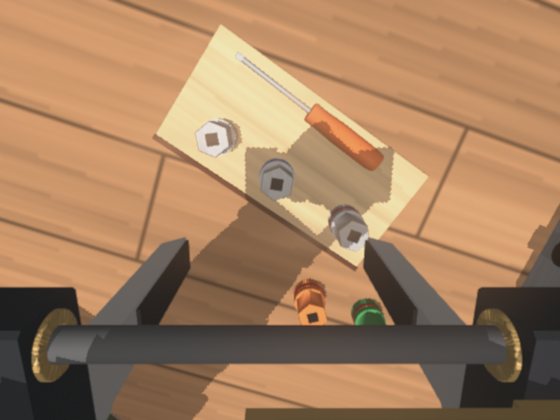

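```bash
cat >> h.py <<'E'
def dark(im,uv,r=9,thr=70):
    x,y=int(uv[0]),int(uv[1]);p=im[y-r:y+r+1,x-r:x+r+1].max(2).astype(float);w=np.clip(thr-p,0,None)
    g=np.mgrid[-r:r+1,-r:r+1];return np.array([x+(w*g[1]).sum()/w.sum(),y+(w*g[0]).sum()/w.sum()])
def hexfit(n,im,c,z,af,T=None,rng=2.5):
    "fit world x,y,yaw of hexagon (across flats af) at height z by gradient along outline"
    g=cv2.GaussianBlur(im,(0,0),.8).astype(np.float32)
    gx=np.abs(cv2.Sobel(g,cv2.CV_32F,1,0)).max(2);gy=np.abs(cv2.Sobel(g,cv2.CV_32F,0,1)).max(2);G=np.minimum(np.hypot(gx,gy),150)
    K,M=cam(n,T);out=[]
    for yaw in np.radians(np.arange(0,60,1.5)):
        a=yaw+np.radians(30+60*np.arange(7));v=np.c_[np.cos(a),np.sin(a)]*af/3**.5
        t=np.linspace(0,1,15)[None,:,None];e=(v[:-1,None]*(1-t)+v[1:,None]*t).reshape(-1,2)
        for dx in np.arange(-rng,rng+.1,.5):
            for dy in np.arange(-rng,rng+.1,.5):
                P=np.c_[e+[c[0]+dx,c[1]+dy],np.full(len(e),z)]
                q=(P-M[:3,3])@M[:3,:3]@K.T;q=(q[:,:2]/q[:,2:]).astype(np.float32)
                out.append((cv2.remap(G,q[:,0],q[:,1],1).mean(),c[0]+dx,c[1]+dy,np.degrees(yaw)))
    out.sort(reverse=True);return out
E
python3 - <<'E'
from h import *
im=cv2.imread("pics/w1.png")[:,:,::-1];T=pose();tiles=[]
for n,uv in(("yel",(212,139)),("blue",(277,184)),("red",(354,237))):
    c=dark(im,uv,8,110);w=ray("wrist",c,74,T);o=hexfit("wrist",im,w,74,32,T);b=o[0]
    print(n,c,w.round(1),[np.round(k,1).tolist() for k in o[:4]])
    x,y=int(c[0]),int(c[1]);t=cv2.resize(im[y-25:y+26,x-25:x+26],None,fx=5,fy=5,interpolation=cv2.INTER_CUBIC)
    a=np.radians(b[3]+30+60*np.arange(6));pts=[(proj("wrist",[b[1]+18.5*np.cos(k),b[2]+18.5*np.sin(k),74],T)-[x-25,y-25]+.5)*5 for k in a]
    t2=t.copy();cv2.polylines(t2,[np.int32(pts)],True,(255,0,0),1);tiles.append(np.vstack([t,t2]))
cv2.imwrite("pics/t.png",np.hstack(tiles)[:,:,::-1])
E
```

```text
yel [nan nan] [nan nan nan] [[0.0, nan, nan, 0.0], [0.0, nan, nan, 0.0], [0.0, nan, nan, 0.0], [0.0, nan, nan, 0.0]]h.py:14: RuntimeWarning: invalid value encountered in scalar divide
  g=np.mgrid[-r:r+1,-r:r+1];return np.array([x+(w*g[1]).sum()/w.sum(),y+(w*g[0]).sum()/w.sum()])
Traceback (most recent call last):
ValueError: cannot convert float NaN to integer
```

```bash
sed -i 's/thr=70/thr=None/; s/\.astype(float);w=np.clip(thr-p/.astype(float);thr=(p.min()+np.median(p))\/2;w=np.clip(thr-p/' h.py
python3 - <<'E'
from h import *
im=cv2.imread("pics/w1.png")[:,:,::-1];T=pose();tiles=[]
for n,uv in(("yel",(212,139)),("blue",(277,184)),("red",(354,237))):
    c=dark(im,uv,8);w=ray("wrist",c,74,T);o=hexfit("wrist",im,w,74,32,T);b=o[0]
    print(n,c,w.round(1),[np.round(k,1).tolist() for k in o[:4]])
    x,y=int(c[0]),int(c[1]);t=cv2.resize(im[y-25:y+26,x-25:x+26],None,fx=5,fy=5,interpolation=cv2.INTER_CUBIC)
    a=np.radians(b[3]+30+60*np.arange(6));pts=[(proj("wrist",[b[1]+18.5*np.cos(k),b[2]+18.5*np.sin(k),74],T)-[x-25,y-25]+.5)*5 for k in a]
    t2=t.copy();cv2.polylines(t2,[np.int32(pts)],True,(255,0,0),1);tiles.append(np.vstack([t,t2]))
cv2.imwrite("pics/t.png",np.hstack(tiles)[:,:,::-1])
E
```

```text
yel [211.66050808 139.85615308] [ 557.  -102.7   74. ] [[115.1, 557.0, -103.7, 55.5], [115.1, 558.0, -103.2, 57.0], [115.0, 557.0, -103.7, 57.0], [114.9, 558.0, -103.2, 58.5]]
blue [276.36568458 184.10456384] [ 534.8 -179.    74. ] [[82.9, 534.3, -179.5, 36.0], [82.9, 534.3, -179.5, 37.5], [82.7, 534.3, -179.0, 36.0], [82.7, 534.3, -179.0, 39.0]]
red [353.88490738 236.47828728] [ 507.  -276.8   74. ] [[104.4, 507.5, -276.8, 58.5], [103.8, 507.5, -276.3, 57.0], [103.8, 507.5, -276.8, 57.0], [103.6, 507.5, -276.8, 0.0]]
```

View pics/t.png

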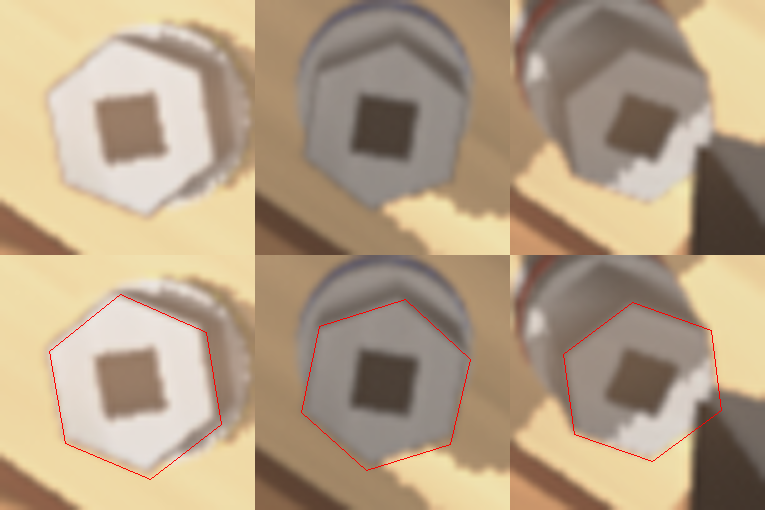

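```bash
cat >> h.py <<'E'
def square(im,c,z,T,r=11):
    "world yaw mod 90 of the dark square drive hole"
    x,y=int(round(c[0])),int(round(c[1]));p=cv2.resize(im[y-r:y+r+1,x-r:x+r+1].max(2),None,fx=6,fy=6,interpolation=cv2.INTER_CUBIC)
    t=(float(p.min())+float(np.median(p)))/2;m=(p<t).astype(np.uint8)
    n,l,st,ce=cv2.connectedComponentsWithStats(m);k=l[r*6+3,r*6+3]
    pts=np.argwhere(l==k)[:,::-1];w=np.array([ray('wrist',(q+.5)/6-.5+[x-r,y-r],z,T)[:2] for q in pts],np.float32)
    return cv2.minAreaRect(w*10)
E
python3 - <<'E'
from h import *
im=cv2.imread("pics/w1.png")[:,:,::-1];T=pose();print(read_state()['joints'])
for n,uv in(("yel",(212,139)),("blue",(276,184)),("red",(354,237))): print(n,square(im,uv,74,T))
E
```

```text
[-3.91044122e-01  2.91168257e-01  1.40681069e+00 -7.98193326e-05
  1.44347064e+00  8.55455101e-01]Traceback (most recent call last):
  File "<stdin>", line 3, in <module>
  File "h.py", line 34, in square
    pts=np.argwhere(l==k)[:,::-1];w=np.array([ray('wrist',(q+.5)/6-.5+[x-r,y-r],z,T)[:2] for q in pts],np.float32)
                                              ~~~^^^^^^^^^^^^^^^^^^^^^^^^^^^^^^^^^^^
  File "h.py", line 9, in ray
    K,M=cam(n,T);d=M[:3,:3]@np.linalg.solve(K,[uv[0],uv[1],1]);o=M[:3,3];return o+d*(z-o[2])/d[2]
        ~~~^^^^^
  File "h.py", line 7, in cam
    c=calibration(n);return c['mtx'],(c['cam_to_world'] if n!='wrist' else T@c['hand_eye'])
ValueError: time passes only in moves, steps and waits
```

```bash
sed -i 's/^def cam(/from functools import lru_cache\ncalibration=lru_cache()(calibration)\ndef cam(/' h.py
python3 - <<'E'
from h import *
im=cv2.imread("pics/w1.png")[:,:,::-1];T=pose()
for n,uv in(("yel",(212,139)),("blue",(276,184)),("red",(354,237))): print(n,square(im,uv,74,T))
E
```

```text
yel ((5576.0947265625, -1023.850341796875), (127.05386352539062, 127.1812744140625), 27.89592933654785)
blue ((5347.95947265625, -1790.3465576171875), (125.45303344726562, 125.74251556396484), 9.029194831848145)
red ((5073.40380859375, -2764.75537109375), (117.7789306640625, 124.920654296875), 86.82719421386719)
```

```bash
python3 -m jog '[[60,[0,0,0.4],-0.0467],[60,[0,0,0.5],-0.0467],[60,[0,0,0.5],-0.0467],[60,[0,0,0.5],-0.0467],[60,[0,0,0.4],-0.0467],[60,[0,0,0.2],-0.0467],[60,[0.025,0.04,0],0],[60,[0,0,0],0],[60,[0,0,0],0]]'
python3 - <<'E'
from h import *
T=pose();print(T.round(3)); im=camera("wrist")
cv2.imwrite("pics/w2.png",im[:,:,::-1])
u=proj("wrist",[534.6,-179.1,74],T);print(u)
s=square(im,u,74,T,22);print(s)
w=np.r_[np.array(s[0])/10,74];print((T[:3,:3].T@(w-T[:3,3])))
print([np.round(k,1) for k in hexfit("wrist",im,w,74,32,T)[:3]])
E
```

```text
clock: 3.65
eef_pos: [535.4, -178.8, 135.4]
eef_rot: [3.14, 0.0, 1.202]
wrist_force: [-0.1, 0.1, -0.2]
finger_gap: 59.7
finger_force: 0.0
[[ 3.60000e-01  9.33000e-01  1.00000e-03  5.35393e+02]
 [ 9.33000e-01 -3.60000e-01 -1.00000e-03 -1.78757e+02]
 [-0.00000e+00  1.00000e-03 -1.00000e+00  1.35389e+02]
 [ 0.00000e+00  0.00000e+00  0.00000e+00  1.00000e+00]]
[274.77112766 222.01703824]
((5346.490234375, -1785.3043212890625), (126.61595153808594, 125.35079956054688), 9.501450538635254)
[-5.62960438e-02 -8.62852427e-01  6.13881498e+01]
[array([  80.7,  534.6, -179. ,   37.5]), array([  80.3,  534.6, -179. ,   39. ]), array([  80.3,  534.6, -179. ,   40.5])]
```

View pics/w2.png

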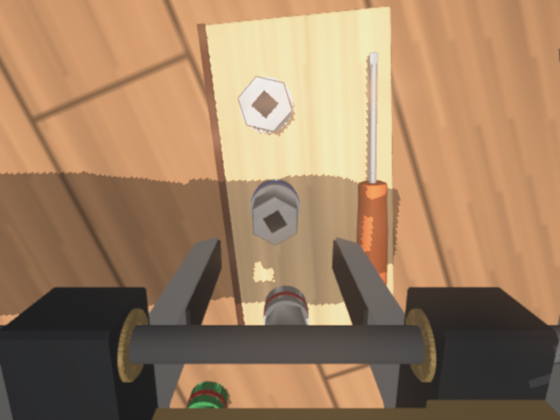

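```bash
python3 -m jog '[[60,[0,-0.02,0.5],0],[60,[0,0,0.5],0],[60,[0,0,0.4],0],[60,[0,0,0.3],0],[60,[0,0,0.13],0],[60,[0,0,0],0],[30,[0,0,0],0],[30,[0,0,0],0],[30,[0,0,0],0],[25,[0,0,0],0],[25,[0,0,0],0]]' 30
```

```text
clock: 4.8
eef_pos: [534.4, -178.1, 43.4]
eef_rot: [3.141, -0.0, 1.206]
wrist_force: [-0.9, 1.5, 3.4]
finger_gap: 31.7
finger_force: 30.0
```

```bash
python3 -m jog '[[25,[0,0,-0.3],0],[25,[0,0,-0.6],0],[25,[0,0,-0.7],0],[25,[0.3,-0.1,-0.5],0],[25,[0.6,-0.22,-0.3],0],[25,[0.75,-0.27,-0.2],0],[25,[0.75,-0.27,-0.2],0],[25,[0.75,-0.27,-0.2],0],[25,[0.75,-0.27,-0.1],0],[25,[0.75,-0.27,0],0],[25,[0.75,-0.27,0],0],[25,[0.75,-0.27,0],0],[25,[0.75,-0.27,0],0],[25,[0.5,-0.18,0],0],[25,[0.25,-0.1,0],0],[25,[0,0,0],0],[25,[0,0,0],0],[25,[0,0,0],0]]'
python3 - <<'E'
from h import *
T=pose();print(T.round(3)); im=camera("wrist")
cv2.imwrite("pics/w3.png",im[:,:,::-1])
for r in regions_of("wrist","nut_top")[:2]:
    print(r['conf'],r['rect']); m=r['pixels'];w=ray("wrist",np.argwhere(m).mean(0)[::-1],95,T);print(w)
c=np.array([551.,265.]);
for z,af in((100,19),(96,24)):
  print([np.round(k,1).tolist() for k in hexfit("wrist",im,w,z,af,T,4)[:4]])
u=proj("wrist",w,T).astype(int);cv2.imwrite("pics/n3.png",cv2.resize(im[max(0,u[1]-50):u[1]+50,u[0]-50:u[0]+50],None,fx=6,fy=6,interpolation=cv2.INTER_CUBIC)[:,:,::-1])
E
```

```text
clock: 6.6
eef_pos: [541.9, 227.2, 198.2]
eef_rot: [3.141, 0.0, 1.205]
wrist_force: [0.6, 0.5, -2.5]
finger_gap: 32.1
finger_force: 30.0
[[ 3.58000e-01  9.34000e-01  0.00000e+00  5.41853e+02]
 [ 9.34000e-01 -3.58000e-01 -0.00000e+00  2.27181e+02]
 [-0.00000e+00  0.00000e+00 -1.00000e+00  1.98175e+02]
 [ 0.00000e+00  0.00000e+00  0.00000e+00  1.00000e+00]]
0.66 [271.6, 151.3, 37.3, 33.5]
[553.48168346 269.79660783  95.        ]
[[133.4, 556.5, 269.3, 4.5], [133.3, 556.5, 269.3, 3.0], [133.1, 553.0, 272.8, 6.0], [133.0, 553.0, 272.8, 7.5]]
[[149.5, 553.5, 269.8, 6.0], [149.4, 553.5, 269.8, 4.5], [149.2, 553.5, 269.8, 7.5], [149.1, 553.5, 269.8, 9.0]]
```

View pics/n3.png

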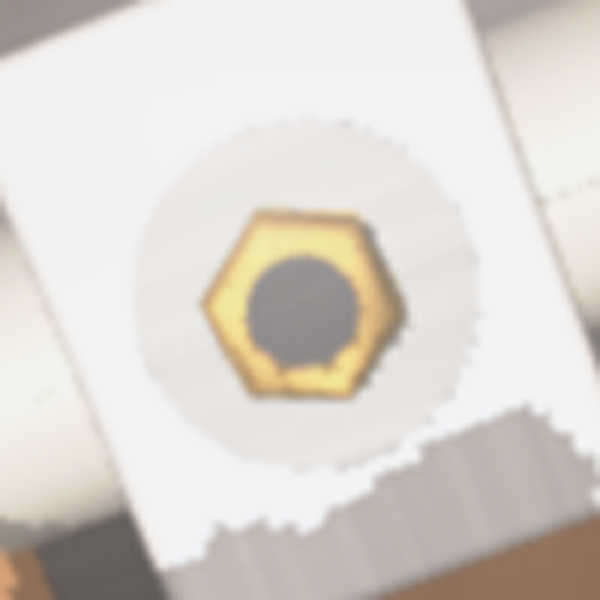

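```bash
python3 - <<'E'
from h import *
im=cv2.imread("pics/w3.png")[:,:,::-1];T=pose()
u=proj("wrist",[553.48168346,269.79660783,95],T).astype(int)
f=lambda x,y:(np.array([x,y])+.5)/6-.5+u-50
print(u,ray("wrist",f(306,294),82,T),ray("wrist",f(302,310),100,T))
for z in(82,89,96):print([np.round(k,1).tolist() for k in hexfit("wrist",im,[553.5,269.8],z,24,T,4)[:3]])
E
```

```text
[270 152] [553.60276983 270.00326132  82.        ] [553.26718843 269.83898792 100.        ]
[[142.1, 552.5, 269.3, 9.0], [142.1, 552.5, 269.3, 7.5], [141.5, 552.5, 269.3, 6.0]]
[[147.5, 553.0, 269.3, 4.5], [147.0, 553.0, 269.3, 6.0], [146.9, 553.0, 269.3, 3.0]]
[[149.6, 553.5, 269.8, 6.0], [149.5, 553.5, 269.8, 7.5], [149.4, 553.5, 269.8, 4.5]]
```

```bash
python3 -m jog '[[25,[0,0,0],-0.03],[25,[0,0,0],-0.04],[25,[0,0,0],-0.04],[25,[0,0,0],-0.043],[25,[0.3,0.1,0.2],0],[25,[0.4,0.15,0.4],0],[25,[0.135,0.075,0.3],0],[25,[0,0,0.23],0],[25,[0,0,0],0],[25,[0,0,0],0],[25,[0,0,0],0]]'
```

```text
clock: 7.8
eef_pos: [553.4, 271.5, 142.5]
eef_rot: [3.14, -0.0, 1.686]
wrist_force: [-0.4, 0.7, -2.0]
finger_gap: 31.4
finger_force: 30.0
```

```bash
python3 -m jog '[[25,[-0.015,0,0.1],0],[25,[0,0,0.1],0],[25,[0,0,0.07],0],[25,[0,0,0],0],[25,[0,0,0],0]]'; python3 -m jog '[[25,[0,0,0.03],0],[25,[0,0,0.03],0],[25,[0,0,0],0]]';  python3 -m jog '[[25,[0,0,0.03],0],[25,[0,0,0.03],0],[25,[0,0,0],0]]'
```

```text
clock: 8.3
eef_pos: [553.0, 271.1, 127.9]
eef_rot: [-3.141, 0.0, 1.687]
wrist_force: [-0.8, 1.4, -2.0]
finger_gap: 31.8
finger_force: 30.0
clock: 8.6
eef_pos: [553.0, 271.0, 124.7]
eef_rot: [-3.141, 0.0, 1.687]
wrist_force: [-0.1, -0.5, -2.5]
finger_gap: 31.8
finger_force: 30.0
clock: 8.9
eef_pos: [553.0, 271.1, 121.7]
eef_rot: [-3.141, 0.0, 1.687]
wrist_force: [-0.8, -1.2, -2.3]
finger_gap: 31.7
finger_force: 30.0
```

```bash
python3 -m jog '[[25,[0,0,0.04],0],[25,[0,0,0.04],0],[25,[0,0,0],0]]'; python3 -m jog '[[25,[0,0,0.03],0],[25,[0,0,0.03],0],[25,[0,0,0],0]]';  python3 -m jog '[[25,[0,0,0.02],0],[25,[0,0,0.02],0],[25,[0,0,0],0]]'
python3 - <<'E'
from h import *
a=[]
for n,q in(("side",(152,314)),("top",(119,169))):
    im=camera(n);a.append(cv2.resize(im[q[1]-70:q[1]+70,q[0]-70:q[0]+70],(400,400),interpolation=cv2.INTER_CUBIC))
cv2.imwrite("pics/c4.png",np.hstack(a)[:,:,::-1])
E
```

```text
clock: 9.2
eef_pos: [552.9, 271.1, 117.5]
eef_rot: [-3.141, 0.0, 1.687]
wrist_force: [-0.5, -2.1, -2.1]
finger_gap: 31.6
finger_force: 30.0
clock: 9.5
eef_pos: [553.0, 271.0, 114.7]
eef_rot: [-3.141, 0.0, 1.687]
wrist_force: [0.4, -2.5, -3.5]
finger_gap: 31.8
finger_force: 30.0
clock: 9.8
eef_pos: [553.1, 271.0, 113.4]
eef_rot: [3.141, 0.0, 1.687]
wrist_force: [-3.6, -4.5, 3.7]
finger_gap: 32.2
finger_force: 30.0
```

View pics/c4.png

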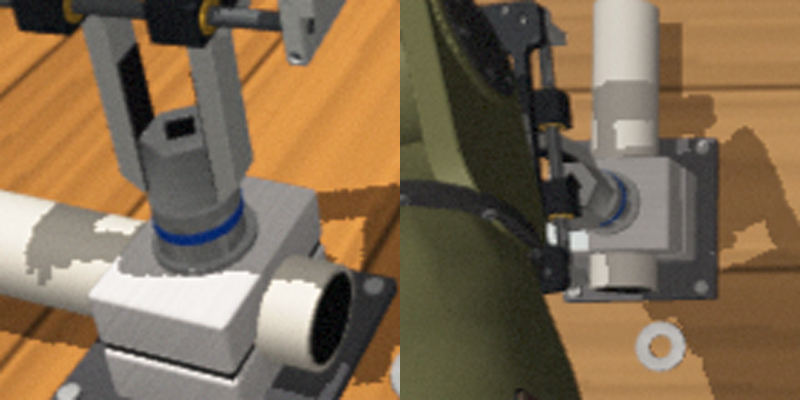

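```bash
python3 -m jog '[[25,[0,0,0.01],0],[25,[0,0,0],0],[25,[0,0,0],0],[25,[0,0,0],0],[25,[0,0,0],0]]' && python3 -c "
from cell import *
s=read_state();print(s['wrist_force'],s['eef_pos'],s['finger_force']);print(sign_off())"
```

```text
clock: 10.4
eef_pos: [553.1, 271.0, 113.4]
eef_rot: [3.141, -0.0, 1.687]
wrist_force: [-5.2, -5.1, 7.8]
finger_gap: 32.0
finger_force: 30.0
[-5.16575433 -5.10583697  7.76558694] [553.09605061 271.04413343 113.38894908] 29.998396933078766
the job is handed in; nothing more can be done
None
```

The blue socket fits: it was the first one I tried, it went down onto the washer, and I handed the job in at 10.4 s still gripping it with 30 N, so red and yellow were never touched.

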